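# Release the screw-jar carousel, bring the red jar to the front and hold it there

## Robot

A 7-joint arm with a two-finger parallel gripper is mounted at the origin on the work surface; the furniture and walls round the work are solid. World frame = base frame: x ahead of the robot, y to its left, z up, the work surface at z = 0. Lengths are in m, angles in rad, forces in N, time in s.
With the tool pointing down it reaches from about 0.35 to 0.9 m from the base axis. Payload 8.1 kg.
Tool frame: the origin (TCP) lies midway between the tips of the shut fingers; the grasp point (between the pads) lies 19 mm behind it; z points along the fingers, y is the line along which they close (so a half turn about z gives the same grasp; the last joint's range is limited). The gripper opens to 92 mm and grips with 3 to 60 N. Pads are 19 mm wide; open, the fingers measure 130 mm over their backs; the gripper's body (75 mm by 190 mm) begins 47 mm behind the grasp point.
Start: joints at [1.123, 0.434, 0.025, 1.573, -0.012, 1.134, -0.075], TCP at [0.211, -0.588, 0.227] pointing down, gripper open.
Joint ranges: [-2.62, 2.62], [-0.44, 2.09], [-1.27, 1.32], [0.08, 2.57], [-1.32, 4.46], [0.12, 2], [-2.74, 2.74]. Speed limits (rad/s): [2.22, 2.22, 3.01, 3.01, 3.14, 3.14, 3.14].

## Interface

Orientations are given as a rotation vector (axis times angle).
In Python, from cell import arm gives the robot as it stands.
- The arm moves only by the tool carry_out, never from a script. Its arguments are lists of equal length, an entry for each row: "claw": the finger opening in cm, from 0 to 9.18; "delta_pos": the shift along the tool's x, y, z in cm, a list of three; "angular": the turn, a rotation vector about the tool's x, y, z in rad, a list of three. In form: {"claw": [claw, ...], "delta_pos": [[dx, dy, dz], ...], "angular": [[ax, ay, az], ...]}. A call has 1 to 20 rows; each row shifts and turns the commanded pose from where the row before left it, along the tool's axes as they then stand; what a row does not reach is not made up. A row lasts 1/10 s, in which the tool goes at most 50 mm and 8.59 degrees, less where a joint would pass 70% of its speed; a pose out of reach is approached as far as the arm can. A call with a gripper value outside its range is refused whole. The fingers move at their own pace and stop on an object; "force" is the grip in N (left out, the last holds). Time passes only in rows, so rows that do not move let the fingers close. It gives the time, the measured TCP pose, the force, the opening and the grip force at its end, in the units of the state.
- arm.observe(): the state, without advancing time (a new reading comes with each control period).
- arm.get_image(name): name is "scene" or "top" or "wrist"; returns a dict with "frame" (400x640x3 uint8, red, green, blue), "mtx" (3x3 intrinsics, pixels), "T" (4x4, takes a point from camera to world coordinates). Camera axes: x right, y down, z forward; pixel columns grow to the right and rows downward; lengths in m; the calibration is good to about 2 mm. A picture is of the moment at which its call begins. There is no depth.
- arm.sign_off(): hands the job in; it is judged then, once.
Trained networks look in a picture, given as the dict that the camera call returned (one of the last four; its "shot" number tells which), for a name from the list of things; names that differ only in an ending like _2 or _b are one class to them, and where a whole thing is asked for, a point or a joint stands for the part that bears it (a point fixed in the world has none). Each returns a list of dicts, best first, with "conf" (0 to 1); they miss things now and then, are a little off and sometimes report something else, mostly with a low value. They report only what shows in the picture. A call takes as long as a camera call.
- arm.look_for(label, picture): "centre" ([column, row] as shares, 0 to 1, of the picture: columns of its width, rows of its height, amid what is visible of it).
- arm.trace(label, picture): "region" (400x640 bool, what is visible of it) and "centre" ([column, row] as shares, 0 to 1, of the picture: columns of its width, rows of its height, amid what is visible of it).
- arm.place_of(label, picture): "centre" ([column, row] as shares, 0 to 1, of the picture: columns of its width, rows of its height: a listed point, or the origin of a listed thing).
The state is a dict: "clock": time; "joints": joint angles; "dq": joint speeds; "joint_efforts": joint torques, N m; "position": TCP position; "ee_rot": TCP orientation; "force": force on the tool from outside, world axes, zero at the start; "ft_torque": the same for the moment, N m; "width": opening from 0.0 (shut) to 1.0 (fully open); "gripper_force": force on a finger pad.
Only numpy, scipy, OpenCV 4.12 (cv2) and the standard library are available. Lean on these libraries where they do the work, as an engineer would, in place of code of your own. Each camera call takes 0.05 s, during which the arm holds its last target. There are 200 camera calls.

## Task

I need the red-taped jar on the leaning screw-jar carousel: turn the brake knob from locked (red dot) to the middle, white dot, which frees the disc, then turn the carousel until the jar with the red tape on its lid stands squarely at the front, in line with the white arrow on the front of the stand, and keep it there with the gripper. The other jars are heavy and swing the disc away as soon as it is let go, and setting the brake again takes a second hand (mine), so leave the knob at white and finish while still holding the carousel still. Do not disturb the other things on the bench.

Things in the scene. Friction and masses are not known exactly. Their poses are not given: they have to be found in the camera images.
- stand: plywood stand of the carousel, fixed: base board 300 x 220 x 14 mm with a white arrow on a dark plate on its front lip, on its left a grey brake box whose top is 92 mm above the bench. Origin on the bench under the carousel; x points to the stand's back, -x to its front (roughly towards the robot, turned a little from time to time), y to its left (brake side).
- carousel: plywood disc, radius 136 mm, 16 mm thick, turning without stops; its axis is its own z, leaning 0.26 rad to the stand's front; origin on the axis at the disc's underside. Five wells (rings 14 mm high, 77 mm across) 90 mm from the axis, 72 degrees apart; three hold screw jars that stand firm and turn with it. Lid tops 117 mm above the underside.
- hub (a point): point on the carousel's axis at the height of the lid tops; nothing is there: the middle of the disc is bare within 50 mm of the axis but for a nut that ends 85 mm below this point. Bearing friction 0.08 N m; the heavy jars pull with up to 0.16 N m, so near the front about 1 N at the jar keeps the disc from swinging away.
- red_lid (a point): centre of the top of the red-taped jar's lid (red tape 38 mm across; tin lid and glass 68 mm across, jar 100 mm tall, lid its top 18 mm, 0.33 kg). Next well clockwise from above: blue jar, then yellow; the two wells counterclockwise of it are empty. 38 mm clear between jars. Once freed the disc swings until red rests to the stand's right, 45 to 115 degrees from front.
- jar_blue: blue-taped jar in the carousel, 0.45 kg, 68 mm across, 100 mm tall, origin under it; turns with the disc
- jar_yellow: yellow-taped jar in the carousel, same size and weight as the blue one, origin under it
- front_spot (a point): fixed point of the stand where the red lid's top centre is when that jar stands exactly at the front, in line with the white arrow; about 0.15 m above the bench
- brake_knob (a joint): brake selector, rad, grows clockwise seen from above; three clicks: 0 locked (white pointer line at the red dot, nearest the carousel), 0.7 free (white dot, pointer to the stand's front), 1.4 drag (yellow dot, brake rubs again). Stops just past 0 and 1.4. A spring ball holds each; 0.1 N m turns it past a click.
- knob_grip (a point): on the knob's vertical axis, 10 mm below the top of its black bar grip (44 mm long, 13 wide, 32 high, top 130 mm above the bench). Its pointer end looks along the stand's -x axis turned counterclockwise (from above) by 0.7 minus the knob's value. The jars pass no nearer than 75 mm to the knob's axis.
- tape_measure: tape measure standing on edge, grey and black, 38 x 86 x 68 mm; bystander, loose, origin at the middle of its underside
- block_plane: steel block plane, 50 x 160 x 60 mm; bystander, loose, origin at the middle of its underside
- spare_jar: screw jar standing alone on the bench, no tape on its lid, 68 mm across, 100 mm tall; bystander, loose, origin at the middle of its underside
- sanding_block: cork sanding block, 63 x 111 x 31 mm; bystander, loose, origin at the middle of its underside

How it is judged:
On the way, in this order (a step that is already met when the one before it is completed fails the run):
1. the brake knob is turned from locked to free (white dot) (value of joint brake_knob between 0.5 and 0.9 rad), for 0.2 s.
2. the red jar is brought to the front and held there with the gripper, brake free (all of step 1 and distance between red_lid and front_spot below 0.014 m and contact force between the fingers and carousel above 0.3 N and angular speed of carousel below 0.1 rad/s), for 0.3 s.
At the end, for the whole second after the job is handed in: The red lid's centre is within 14 mm of the front spot, the gripper's fingers bear on the carousel or its jars with more than 0.3 N, the carousel stands still (under 0.1 rad/s), and the brake knob is still at free (0.5 to 0.9 rad) (all of step 2); the arm keeps its last pose, push and grip.
It fails at once if one of the loose things round the carousel is shoved or knocked over (moved more than 30 mm) (distance of any of tape_measure, block_plane, spare_jar, sanding_block from where it was at the start of the episode above 0.03 m).
It also fails if it takes over 48 s, if anything falls off the work surface, if the arm or the gripper's body presses on something with over 40 N, if the wrist force passes 120 N, or if a joint passes its speed limit or range.

## Working session

There is one attempt and no reset: what is moved stays moved. The work goes in short steps, Python scripts to look and compute and a tool call to move; the robot and the scene stay as the last step left them, time stands still between calls to the robot, and variables do not carry over. Pictures are saved under pics/ and viewed, at most 10 in all, crops included, and the job is handed in when it is done.

Besides the shell and the picture viewer there is one more tool, called after ">>>" in YAML: its name, and indented under it one key for each argument. carry_out: Moves the arm, as the interface text tells. Its arguments: {"type":"object","properties":{"claw":{"type":"array","items":{"type":"number"}},"delta_pos":{"type":"array","items":{"type":"array","items":{"type":"number"}}},"angular":{"type":"array","items":{"type":"array","items":{"type":"number"}}},"force":{"type":"number"}},"required":["claw","delta_pos","angular"]}

```bash
mkdir -p pics
cat > h.py <<'E'
import numpy as np, cv2
from scipy.spatial.transform import Rotation as R
from cell import arm
def ray(p,c):
    T=np.array(p["T"]);K=np.array(p["mtx"]);d=T[:3,:3]@np.linalg.solve(K,[c[0]*640,c[1]*400,1]);return T[:3,3],d/np.linalg.norm(d)
def tri(rs):
    A=sum(np.eye(3)-np.outer(d,d) for o,d in rs);b=sum((np.eye(3)-np.outer(d,d))@o for o,d in rs)
    x=np.linalg.solve(A,b);return x,[np.linalg.norm(np.cross(d,x-o)) for o,d in rs]
def save(p,n): cv2.imwrite(f"pics/{n}.png",cv2.cvtColor(p["frame"],cv2.COLOR_RGB2BGR))
E
python3 - <<'E'
from h import *
np.set_printoptions(precision=4,suppress=True)
P={n:arm.get_image(n) for n in("scene","top")}
for n in P: save(P[n],n+"0")
for l in["red_lid","front_spot","hub","knob_grip","carousel","stand","jar_blue","jar_yellow","tape_measure","block_plane","spare_jar","sanding_block"]:
    rs=[];cs=[]
    for n in P:
        r=arm.place_of(l,P[n])
        if r: rs.append(ray(P[n],r[0]["centre"]));cs.append((n,np.round(np.array(r[0]["centre"])*[640,400],1),round(r[0]["conf"],2)))
    print(l,cs,*(tri(rs) if len(rs)>1 else []))
s=arm.observe();print(s)
E
```

```text
red_lid [('scene', array([482.9, 232.4]), 0.83), ('top', array([434.4, 121.8]), 0.91)] [ 0.6187 -0.0352  0.1933] [np.float64(0.005951764424204667), np.float64(0.005951764424204587)]
front_spot [('scene', array([400.1, 274.2]), 0.77), ('top', array([429.1, 183.2]), 0.78)] [ 0.4626 -0.0229  0.1543] [np.float64(0.0026376845499292176), np.float64(0.0026376845499292267)]
hub [('scene', array([430.7, 236.9]), 0.66), ('top', array([419.3, 148.9]), 0.66)] [0.5472 0.0057 0.1785] [np.float64(0.0008771613427697314), np.float64(0.0008771613427698304)]
knob_grip [('scene', array([346.7, 201.3]), 0.82), ('top', array([339.7, 170.6]), 0.71)] [0.4997 0.2121 0.1193] [np.float64(0.0021183278358556045), np.float64(0.002118327835855445)]
carousel [('scene', array([427.3, 269. ]), 0.79), ('top', array([407.2, 149.9]), 0.71)] [0.571  0.0159 0.0645] [np.float64(0.001927017491409344), np.float64(0.0019270174914093996)]
stand [('scene', array([419.2, 286.8]), 0.94), ('top', array([401.3, 151.8]), 0.85)] [ 0.5765  0.0236 -0.0056] [np.float64(0.002812055802658186), np.float64(0.002812055802658199)]
jar_blue [(
[... 905 characters left out ...]

sanding_block [('scene', array([300.5, 183.8]), 0.8), ('top', array([263.2, 181.3]), 0.91)] [0.4891 0.4385 0.0075] [np.float64(0.0014448214928907044), np.float64(0.0014448214928907722)]
{'clock': 1.3, 'joints': array([ 1.1234,  0.4345,  0.025 ,  1.5732, -0.0116,  1.134 , -0.0751]), 'dq': array([ 0.0008,  0.0012, -0.0005,  0.0007,  0.0015, -0.0005,  0.0004]), 'joint_efforts': array([ -0.0007, -66.767 ,   0.9837, -31.4821,  -0.0608,   0.0325,
        -0.    ]), 'position': array([ 0.2112, -0.5882,  0.2268]), 'ee_rot': array([ 3.095 ,  0.5388, -0.    ]), 'force': array([-0.4067,  0.2237,  0.8546]), 'ft_torque': array([0.0164, 0.0105, 0.0454]), 'gripper_force': 0.0, 'width': 0.9991175597217956}
```

View pictures.

View pics/scene0.png

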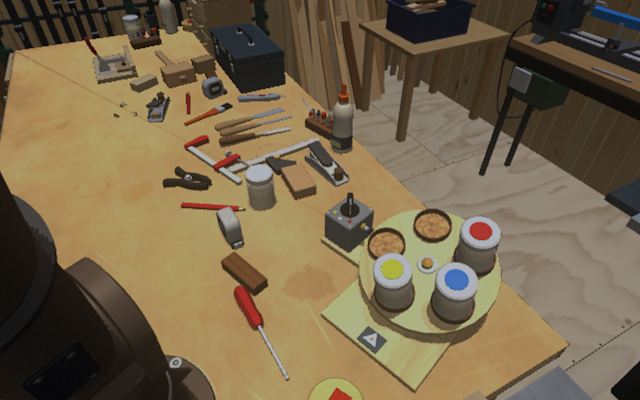

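View pics/top0.png

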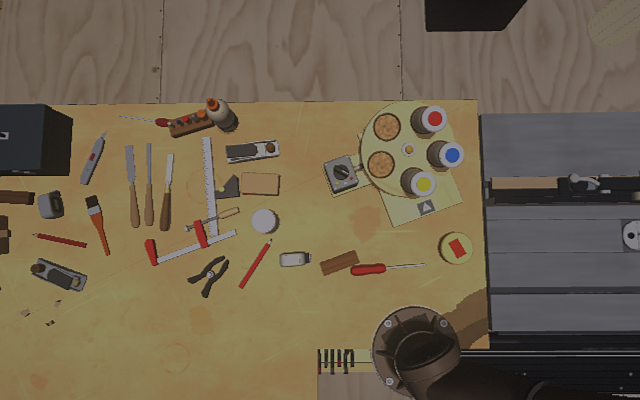

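The scene view shows the knob at (349,205), the yellow jar near the front arrow at (393,285), blue at (456,298) and red at (480,245). The top view shows knob (341,173), yellow (421,184), red (434,119) and arrow plate (427,207). Next I fit the stand model to these points.

```bash
cat >> h.py <<'E'
from scipy.optimize import least_squares
np.set_printoptions(precision=4,suppress=True)
def model(p):
    "p: x,y,yaw,disc angle of red CCW from front, z underside, knob y"
    x,y,w,a,z0,ky=p
    S=R.from_euler('z',w).as_matrix(); C=S@R.from_euler('y',-.26).as_matrix()
    o=np.array([x,y,0]); c=o+[0,0,z0]; hub=c+C@[0,0,.117]
    w=lambda t,r=.09,h=.117:c+C@[-r*np.cos(t),-r*np.sin(t),h]
    return dict(stand=o,carousel=c,hub=hub,front_spot=w(0),red_lid=w(a),jar_blue=w(a-1.2566,h=.017),jar_yellow=w(a-2.5133,h=.017),knob_grip=o+S@[0,ky,.12]),S,C
def proj(p,X):
    q=np.linalg.inv(np.array(p["T"]))@np.append(X,1);u=np.array(p["mtx"])@q[:3];return u[:2]/u[2]
def observe(names,labels,mc=.5):
    out=[]
    for n in names:
        P=arm.get_image(n)
        for l in labels:
            r=arm.place_of(l,P)
            if r and r[0]["conf"]>mc: out.append((P,l,np.array(r[0]["centre"])*[640,400]))
    return out
def fit(ob,p0):
    f=lambda p:np.concatenate([proj(P,model(p)[0][l])-c for P,l,c in ob])
    s=least_squares(f,p0,loss='soft_l1',f_scale=1.5);return s.x,s.fun.reshape(-1,2)
def rel(Rt,pt,s=None):
    "needed shift (tool axes, cm) and rotvec (tool axes) from measured pose"
    s=s or arm.observe();R0=R.from_rotvec(s["ee_rot"])
    return R0.inv().apply(np.array(pt)-s["position"])*100,(R0.inv()*R.from_matrix(Rt)).as_rotvec()
E
python3 - <<'E'
from h import *
ob=observe(["scene","top"],["stand","carousel","hub","front_spot","red_lid","jar_blue","jar_yellow","knob_grip"])
p,r=fit(ob,[.576,.023,.388,2.2,.0645,.204])
print(p);[print(o[1],e) for o,e in zip(ob,r)]
m,S,C=model(p)
for k in m: print(k,m[k])
np.save("p.npy",p)
b=-S[:,0]; b=R.from_euler('z',.7).apply(b) # pointer dir
print("bar",b)
for sg in(1,-1):
    x=b*sg; z=np.array([0,0,-1.]);Rt=np.column_stack([x,np.cross(z,x),z])
    print(rel(Rt,m["knob_grip"]+[0,0,.15]))
E
```

```text
[0.5747 0.0172 0.3329 2.1563 0.0632 0.2111]
stand [1.4596 4.2439]
carousel [0.4914 0.1759]
hub [ 0.166  -2.3802]
front_spot [ 0.5611 -2.4375]
red_lid [-1.8603  0.3995]
jar_blue [-3.4636  3.8205]
jar_yellow [0.0714 0.6422]
stand [0.2563 0.4176]
carousel [ 1.1169 -5.1636]
hub [-1.2592  1.994 ]
front_spot [1.466  1.8163]
red_lid [-1.3602 -2.3521]
jar_blue [-0.4801 -2.0766]
jar_yellow [-0.4854 -0.45  ]
knob_grip [0.112  0.3256]
stand [0.5747 0.0172 0.    ]
carousel [0.5747 0.0172 0.0632]
hub [0.5462 0.0074 0.1763]
front_spot [ 0.464  -0.0211  0.1532]
red_lid [ 0.6162 -0.0478  0.1891]
jar_blue [ 0.5424 -0.0685  0.0653]
jar_yellow [0.4832 0.0188 0.058 ]
knob_grip [0.5057 0.2167 0.12  ]
bar [-0.5123 -0.8588  0.    ]
(array([ 54.9126, -65.8078,  -4.3306]), array([ 0.0001, -0.0001,  2.4534]))
(array([ 54.9126, -65.8078,  -4.3306]), array([ 0.0001,  0.    , -0.6882]))
```

>>> carry_out:
  claw: [3,3,3,3,3,3,3,3,3,3,3,3,3,3,3,3,3,3,3,3]
  delta_pos:
    - [2.75,-3.29,-0.4]
    - [2.75,-3.29,-0.4]
    - [2.75,-3.29,-0.4]
    - [2.75,-3.29,-0.4]
    - [2.75,-3.29,-0.4]
    - [2.75,-3.29,-0.4]
    - [2.75,-3.29,-0.4]
    - [2.75,-3.29,-0.4]
    - [2.75,-3.29,-0.4]
    - [2.75,-3.29,-0.4]
    - [2.75,-3.29,-0.4]
    - [2.75,-3.29,-0.4]
    - [2.75,-3.29,-0.4]
    - [2.75,-3.29,-0.4]
    - [2.75,-3.29,-0.4]
    - [2.75,-3.29,-0.4]
    - [2.75,-3.29,-0.4]
    - [2.75,-3.29,-0.4]
    - [2.75,-3.29,-0.4]
    - [2.75,-3.29,-0.4]
  angular:
    - [0,0,0]
    - [0,0,0]
    - [0,0,0]
    - [0,0,0]
    - [0,0,0]
    - [0,0,0]
    - [0,0,0]
    - [0,0,0]
    - [0,0,0]
    - [0,0,0]
    - [0,0,0]
    - [0,0,0]
    - [0,0,0]
    - [0,0,0]
    - [0,0,0]
    - [0,0,0]
    - [0,0,0]
    - [0,0,0]
    - [0,0,0]
    - [0,0,0]

```text
clock: 4.2
position: [0.507, 0.2184, 0.307]
ee_rot: [3.095, 0.538, 0.001]
force: [0.3, -0.1, 0.4]
width: 0.324
gripper_force: 0.0
```

>>> carry_out:
  claw: [3,3,3,3,3,3,3]
  delta_pos:
    - [0,0,0]
    - [0,0,0]
    - [0,0,0]
    - [0,0,0]
    - [0,0,0]
    - [0,0,0]
    - [0,0,0]
  angular:
    - [0,0,-0.115]
    - [0,0,-0.115]
    - [0,0,-0.115]
    - [0,0,-0.115]
    - [0,0,-0.115]
    - [0,0,-0.115]
    - [0,0,0]

```text
clock: 4.9
position: [0.5066, 0.2167, 0.3067]
ee_rot: [-2.729, -1.556, 0.0]
force: [0.3, 0.2, 0.6]
width: 0.325
gripper_force: 0.0
```

Run:
```python
from h import *
s=arm.observe();print(s["clock"],s["position"],s["joints"])
p0=np.load("p.npy");L=["stand","carousel","hub","front_spot","red_lid","jar_blue","jar_yellow","knob_grip"]
ob=observe(["wrist","scene","top"],L,.5)
save(ob[0][0],"w1")
p,r=fit(ob,p0);print(p);[print(o[1],o[2],e) for o,e in zip(ob,r)]
m,S,C=model(p);np.save("p1.npy",p)
for k in("knob_grip","front_spot","hub"): print(k,m[k])
print(tri([(ray(P,c/[640,400])) for P,l,c in ob if l=="knob_grip"]))
```

```text
4.9 [0.5066 0.2167 0.3067] [ 0.0383  0.3479 -0.7294  1.5877  0.2381  1.2975 -1.2606]
[0.5739 0.0189 0.3772 2.1452 0.0626 0.2023]
stand [405.12 239.  ] [0.9094 1.1506]
carousel [414.08 260.4 ] [ 3.8527 -3.1013]
hub [407.296 239.8  ] [24.7255 80.4669]
red_lid [511.104 334.2  ] [-0.3442 -0.1266]
knob_grip [315.2 190.6] [-0.3625 -0.7905]
stand [421.12 287.68] [ 0.2127 -0.5899]
carousel [429.824 266.32 ] [-3.4207  1.7996]
hub [429.376 237.52 ] [-0.7807  0.0404]
front_spot [399.488 274.52 ] [0.6194 0.5844]
red_lid [484.224 241.92 ] [-2.1256 -3.2076]
jar_blue [448.192 305.12 ] [-4.6869  1.349 ]
jar_yellow [390.4  286.88] [-1.8272  0.3943]
knob_grip [347.584 200.48 ] [1.1128 1.8195]
red_lid [439.616 122.28 ] [-0.4624 -1.4992]
knob_grip [0.4994 0.207  0.12  ]
front_spot [ 0.4651 -0.0242  0.1525]
hub [0.5459 0.0078 0.1756]
(array([0.4986, 0.2079, 0.1248]), [np.float64(0.0015455489220627366), np.float64(0.001545548922062694)])
```

View pics/w1.png

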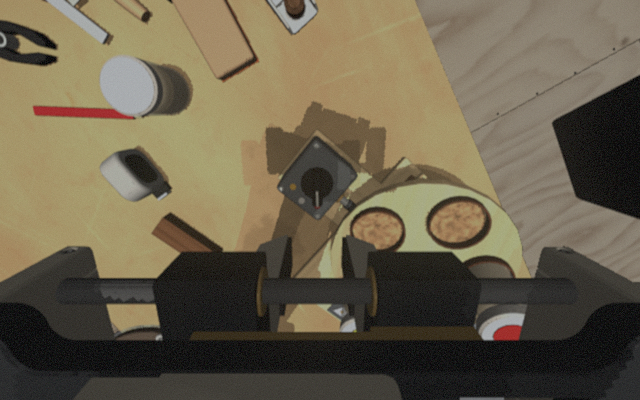

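The wrist picture shows the knob at (317,184), its pointer along the image's vertical and so in line with the tool's x. Nothing is near the fingers' path.

Run:
```python
from h import *
p=np.load("p1.npy");m,S,C=model(p)
b=R.from_euler('z',.7).apply(-S[:,0]);x=-b;z=np.array([0,0,-1.]);Rt=np.column_stack([x,np.cross(z,x),z])
print(rel(Rt,[.4994,.2073,.116]))
```

```text
(array([-1.1888, -0.1211, 19.0699]), array([ 0.    ,  0.0001, -0.0424]))
```

>>> carry_out:
  claw: [3,3,3,3,3,3,3,3,3]
  delta_pos:
    - [-1.2,-0.1,1]
    - [0,0,3]
    - [0,0,3]
    - [0,0,3]
    - [0,0,3]
    - [0,0,2.5]
    - [0,0,2]
    - [0,0,1.5]
    - [0,0,0]
  angular:
    - [0,0,-0.042]
    - [0,0,0]
    - [0,0,0]
    - [0,0,0]
    - [0,0,0]
    - [0,0,0]
    - [0,0,0]
    - [0,0,0]
    - [0,0,0]

```text
clock: 7.15
position: [0.4986, 0.2065, 0.115]
ee_rot: [-2.697, -1.611, 0.005]
force: [-0.4, -0.8, -0.3]
width: 0.326
gripper_force: 0.0
```

>>> carry_out:
  claw: [0,0,0,0,0]
  delta_pos:
    - [0,0,0]
    - [0,0,0]
    - [0,0,0]
    - [0,0,0]
    - [0,0,0]
  angular:
    - [0,0,0]
    - [0,0,0]
    - [0,0,0]
    - [0,0,0]
    - [0,0,0]
  force: 20

```text
clock: 7.65
position: [0.5009, 0.2072, 0.1178]
ee_rot: [2.697, 1.609, 0.004]
force: [2.7, -2.9, 6.2]
width: 0.137
gripper_force: 20.0
```

>>> carry_out:
  claw: [0,0,0,0,0,0,0,0,0]
  delta_pos:
    - [0,0,0]
    - [0,0,0]
    - [0,0,0]
    - [0,0,0]
    - [0,0,0]
    - [0,0,0]
    - [0,0,0]
    - [0,0,0]
    - [0,0,0]
  angular:
    - [0,0,0.12]
    - [0,0,0.12]
    - [0,0,0.12]
    - [0,0,0.12]
    - [0,0,0.12]
    - [0,0,0.12]
    - [0,0,0]
    - [0,0,0]
    - [0,0,0]

```text
clock: 8.55
position: [0.5, 0.2083, 0.1178]
ee_rot: [-3.09, -0.558, -0.003]
force: [0.3, 0.9, 6.2]
width: 0.138
gripper_force: 20.0
```

>>> carry_out:
  claw: [3,3,3,3,3,3,3,3]
  delta_pos:
    - [0,0,0]
    - [0,0,0]
    - [0,0,0]
    - [0,0,-3]
    - [0,0,-4]
    - [0,0,-4]
    - [0,0,-4]
    - [0,0,-4]
  angular:
    - [0,0,0]
    - [0,0,0]
    - [0,0,0]
    - [0,0,0]
    - [0,0,0]
    - [0,0,0]
    - [0,0,0]
    - [0,0,0]

```text
clock: 9.35
position: [0.499, 0.2069, 0.3082]
ee_rot: [3.092, 0.558, -0.001]
force: [0.4, -0.7, -0.4]
width: 0.325
gripper_force: 0.0
```

Run:
```python
from h import *
s=arm.observe();print(s["clock"],s["position"],s["joints"])
p0=np.load("p1.npy");p0[3]=1.4;L=["stand","hub","front_spot","red_lid","jar_blue","jar_yellow","knob_grip"]
ob=observe(["scene","top"],L,.5)
P=ob[0][0];save(P,"s2");save(arm.get_image("wrist"),"w2")
p,r=fit(ob,p0);print(p);[print(o[1],o[2],e) for o,e in zip(ob,r)]
m,S,C=model(p);np.save("p2.npy",p)
for k in m: print(k,m[k])
rs=[(ray(P,c/[640,400])) for P,l,c in ob if l=="red_lid"]
if len(rs)>1: print(tri(rs))
import cv2
a=cv2.imread("pics/s2.png")[150:380,300:560];b=cv2.imread("pics/w2.png")
cv2.imwrite("pics/c2.png",np.vstack([cv2.resize(a,(640,566))[:300],cv2.resize(b,(480,300),).repeat(1,0) if 0 else cv2.copyMakeBorder(cv2.resize(b,(480,300)),0,0,0,160,cv2.BORDER_CONSTANT)]))
```

```text
9.35 [0.499  0.2069 0.3082] [-0.0798  0.2902 -0.5343  1.6199  0.1528  1.2739 -1.8545]
[0.5727 0.0175 0.3751 1.9518 0.0681 0.2104]
stand [420.416 286.2  ] [0.868  1.5897]
hub [428.992 236.6  ] [ 0.0789 -0.4921]
front_spot [399.296 271.8  ] [1.0138 1.9957]
red_lid [485.312 249.   ] [-2.3002 -2.9937]
jar_blue [435.584 305.28 ] [-1.1516  1.693 ]
jar_yellow [385.408 279.32 ] [-1.0072 -0.4771]
knob_grip [345.28 202.  ] [ 0.4562 -0.899 ]
red_lid [444.672 132.2  ] [ 0.4366 -7.0096]
stand [0.5727 0.0175 0.    ]
carousel [0.5727 0.0175 0.0681]
hub [0.5447 0.0065 0.1812]
front_spot [ 0.4638 -0.0254  0.1581]
red_lid [ 0.6054 -0.0594  0.1898]
jar_blue [ 0.5276 -0.0622  0.0668]
jar_yellow [0.4826 0.0335 0.065 ]
knob_grip [0.4956 0.2133 0.12  ]
(array([ 0.5942, -0.0632,  0.1904]), [np.float64(0.008798676573867521), np.float64(0.008798676573867419)])
```

View pics/c2.png

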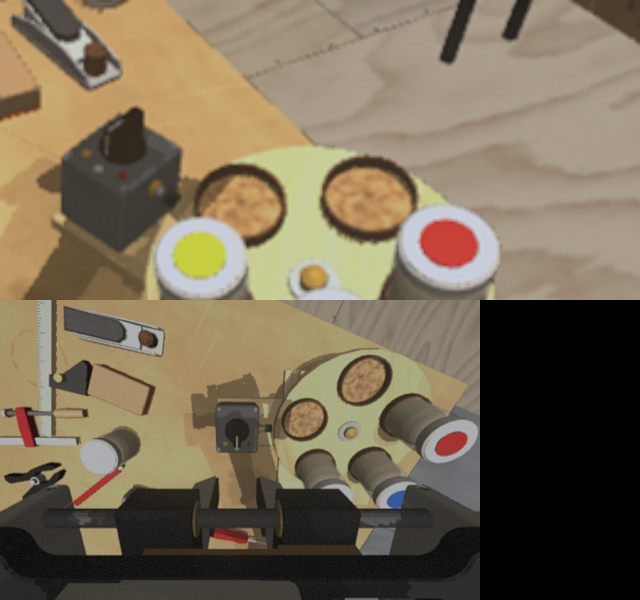

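Crop: the knob's pointer now looks along the box, at the white dot, so the brake is free. The disc was caught mid-swing, with red at (448,243) of the crop still on the right. I measure again now that it has had time to settle.

```bash
cat > loc.py <<'E'
from h import *
import sys
base=np.load("pb.npy") if len(sys.argv)>1 else None
E
python3 - <<'E'
from h import *
L=["red_lid","hub","front_spot","jar_blue","jar_yellow","stand","knob_grip"]
for k in range(2):
    ob=observe(["scene","top","wrist"],L,.5)
    p,r=fit(ob,np.load("p2.npy"));m,S,C=model(p)
    print(arm.observe()["clock"],p,m["red_lid"],m["hub"],m["front_spot"])
    [print(P["shot"],l,c,e) for (P,l,c),e in zip(ob,r) if k]
    rs=[(ray(P,c/[640,400])) for P,l,c in ob if l=="red_lid"];print(tri(rs))
np.save("p3.npy",p)
E
```

```text
11.4 [0.574  0.0203 0.3672 1.9118 0.0641 0.2019] [ 0.6035 -0.0592  0.1849] [0.5459 0.0095 0.1772] [ 0.4648 -0.0217  0.1541]
(array([ 0.6003, -0.0658,  0.1758]), [np.float64(0.004313151710636909), np.float64(0.004313151710636814)])
12.6 [0.5736 0.0172 0.3609 1.9286 0.0655 0.2012] [ 0.6037 -0.0616  0.1867] [0.5454 0.0066 0.1786] [ 0.4641 -0.0242  0.1555]
14 red_lid [483.904 249.4  ] [-1.2113 -0.9583]
14 hub [427.008 236.   ] [2.1056 0.9742]
14 front_spot [397.696 274.8  ] [ 2.1265 -0.5946]
14 jar_blue [436.032 307.   ] [-3.2533  0.7651]
14 jar_yellow [386.624 282.68 ] [-2.5478 -4.4709]
14 stand [417.792 286.   ] [3.9238 1.7592]
14 knob_grip [350.592 200.6  ] [-0.2514  1.7163]
15 red_lid [449.28 130.48] [-3.6162 -4.311 ]
15 knob_grip [337.92 168.92] [3.9582 1.3124]
16 hub [508.8 219.4] [-0.5716 -0.9372]
16 front_spot [483.52 278.6 ] [-1.0649 -0.3873]
16 jar_blue [486.528 216.   ] [4.8966 1.6502]
16 jar_yellow [419.584 220.32 ] [-0.0565  0.06  ]
16 stand [440.704 158.8  ] [1.228 3.135]
16 knob_grip [318.784 179.68 ] [-0.6685 -0.7569]
(array([ 0.5916, -0.0691,  0.1975]), [np.float64(0.002684769866393925), np.float64(0.0026847698663938027)])
```

```bash
cat >> h.py <<'E'
def grasp(p,up):
    m,S,C=model(p);x=R.from_rotvec(C[:,2]*p[3]).apply(C[:,0]);z=-C[:,2]
    return np.column_stack([x,np.cross(z,x),z]),m["red_lid"]+up*C[:,2]
E
python3 - <<'E'
from h import *
p=(np.load("p3.npy")+np.load("p2.npy")*0);Rt,t=grasp(p,.10)
print(t,Rt);print(rel(Rt,t))
E
```

```text
[ 0.5796 -0.0706  0.2833] [[-0.6474  0.7232  0.2405]
 [ 0.7568  0.6473  0.0908]
 [-0.09    0.2408 -0.9664]]
(array([-2.1931, 28.824 ,  2.3381]), array([-0.2503,  0.1745, -1.9203]))
```

>>> carry_out:
  claw: [5,9,9,9,9,9,9,9]
  delta_pos:
    - [-0.3,3.6,0]
    - [-0.3,3.6,0]
    - [-0.3,3.6,0]
    - [-0.3,3.6,0]
    - [-0.3,3.6,0]
    - [-0.3,3.6,0.8]
    - [-0.3,3.6,0.8]
    - [-0.1,3.6,0.7]
  angular:
    - [0,0,0]
    - [0,0,0]
    - [0,0,0]
    - [0,0,0]
    - [0,0,0]
    - [0,0,0]
    - [0,0,0]
    - [0,0,0]

```text
clock: 13.4
position: [0.5796, -0.0721, 0.2835]
ee_rot: [3.092, 0.557, 0.0]
force: [0.4, 0.4, 0.1]
width: 0.956
gripper_force: 0.0
```

>>> carry_out:
  claw: [9,9,9,9,9,9,9,9,9,9,9,9,9,9,9,9]
  delta_pos:
    - [0,0,0]
    - [0,0,0]
    - [0,0,0]
    - [0,0,0]
    - [0,0,0]
    - [0,0,0]
    - [0,0,0]
    - [0,0,0]
    - [0,0,0]
    - [0,0,0]
    - [0,0,0]
    - [0,0,0]
    - [0,0,0]
    - [0,0,0]
    - [0,0,0]
    - [0,0,0]
  angular:
    - [-0.0167,0.0116,-0.128]
    - [-0.0167,0.0116,-0.128]
    - [-0.0167,0.0116,-0.128]
    - [-0.0167,0.0116,-0.128]
    - [-0.0167,0.0116,-0.128]
    - [-0.0167,0.0116,-0.128]
    - [-0.0167,0.0116,-0.128]
    - [-0.0167,0.0116,-0.128]
    - [-0.0167,0.0116,-0.128]
    - [-0.0167,0.0116,-0.128]
    - [-0.0167,0.0116,-0.128]
    - [-0.0167,0.0116,-0.128]
    - [-0.0167,0.0116,-0.128]
    - [-0.0167,0.0116,-0.128]
    - [-0.0167,0.0116,-0.128]
    - [0,0,0]

```text
clock: 15.0
position: [0.5792, -0.0715, 0.2834]
ee_rot: [1.217, 2.683, 0.272]
force: [0.1, 0.2, -0.3]
width: 0.983
gripper_force: 0.0
```

Run:
```python
from h import *
L=["red_lid","hub","front_spot","jar_blue","jar_yellow","stand","knob_grip"]
ob=observe(["wrist","scene","top"],L,.5);save(ob[0][0],"w3")
p,r=fit(ob,np.load("p3.npy"));m,S,C=model(p)
s=arm.observe();print(s["clock"],s["position"],s["joints"],p,m["red_lid"],m["hub"],m["front_spot"])
[print(P["shot"],l,c,e) for (P,l,c),e in zip(ob,r)]
rs=[(ray(P,c/[640,400])) for P,l,c in ob if l=="red_lid"];print(tri(rs))
np.save("p4.npy",p)
Rt,t=grasp(p,0);print(rel(Rt,t)); print("TCP axis px",proj(ob[0][0],s["position"]+.1*R.from_rotvec(s["ee_rot"]).as_matrix()[:,2]))
```

```text
16.2 [ 0.5795 -0.0705  0.2837] [ 0.7678  0.3075 -0.8408  1.7513  0.1763  0.9393  0.6106] [0.5748 0.0185 0.3365 1.947  0.0629 0.2071] [ 0.6042 -0.0599  0.1845] [0.5464 0.0085 0.176 ] [ 0.4643 -0.0202  0.1529]
17 red_lid [320.896 196.6  ] [-2.9595  1.7815]
17 hub [320.512  98.28 ] [-1.7789 -1.0498]
17 front_spot [216.704  51.72 ] [0.1535 1.9677]
17 jar_blue [242.432 125.4  ] [4.6792 0.0752]
17 jar_yellow [270.528  32.12 ] [ 0.2379 -0.0711]
17 stand [308.224 102.4  ] [-1.1466 -3.1185]
18 red_lid [485.824 250.68 ] [-3.9473 -2.1245]
18 hub [428.992 238.32 ] [-0.4125 -1.2514]
18 front_spot [399.104 274.88 ] [-0.7343 -1.439 ]
18 jar_blue [432.832 305.8  ] [-0.5407  1.8669]
18 jar_yellow [383.872 276.88 ] [0.0946 1.2851]
18 stand [417.984 285.48 ] [3.8086 1.6097]
18 knob_grip [349.184 201.   ] [ 0.7213 -1.5529]
19 red_lid [445.184 132.2  ] [-0.3946 -5.9784]
19 hub [419.584 150.2  ] [-1.3644 -1.0335]
19 front_spot [427.904 182.   ] [ 0.5155 -0.2605]
19 jar_blue [435.712 165.68 ] [-1.5163 -1.008 ]
19 jar_yellow [400.32 179.6 ] [-0.1696 -0.3687]
19 stand [403.2 151.4] [-0.3695  1.3841]
(array([ 0.599 , -0.0617,  0.1858]), [np.float64(0.0073712608154895614), np.float64(0.008335551469232467), np.float64(0.010693673865305717)])
(array([ 0.0961,  0.0844, 10.2762]), array([ 0.002 , -0.0055,  0.0048]))
TCP axis px [317.0475 200.2125]
```

View pics/w3.png

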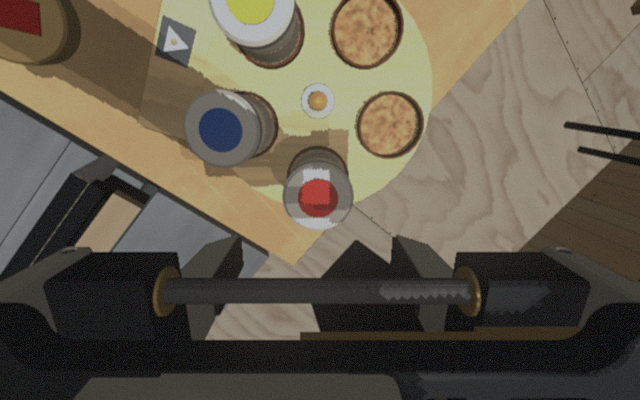

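The wrist picture shows the red lid at (318,198). The tool axis projects to (317,200), so it is aligned; the blue jar's lid at (220,130) is clear of the left finger's path.

>>> carry_out:
  claw: [9.18,9.18,9.18,9.18,9.18,9.18,9.18]
  delta_pos:
    - [0.1,0.1,2]
    - [0,0,2.5]
    - [0,0,2.5]
    - [0,0,2]
    - [0,0,2]
    - [0,0,1.6]
    - [0,0,0]
  angular:
    - [0,0,0]
    - [0,0,0]
    - [0,0,0]
    - [0,0,0]
    - [0,0,0]
    - [0,0,0]
    - [0,0,0]

```text
clock: 16.9
position: [0.609, -0.0574, 0.16]
ee_rot: [1.219, 2.685, 0.271]
force: [-0.3, 0.4, -0.8]
width: 1.002
gripper_force: 0.0
```

>>> carry_out:
  claw: [6,6,6,6,6]
  delta_pos:
    - [0,0,0]
    - [0,0,0]
    - [0,0,0]
    - [0,0,0]
    - [0,0,0]
  angular:
    - [0,0,0]
    - [0,0,0]
    - [0,0,0]
    - [0,0,0]
    - [0,0,0]
  force: 12

```text
clock: 17.4
position: [0.61, -0.0582, 0.1628]
ee_rot: [1.218, 2.681, 0.271]
force: [-4.1, -2.6, 7.5]
width: 0.734
gripper_force: 12.0
```

Run:
```python
from h import *
L=["red_lid","hub","front_spot","jar_blue","jar_yellow","stand"]
s=arm.observe();print(s["clock"],s["position"],s["force"],s["ft_torque"],s["joints"])
ob=[];ps=[]
p=np.load("p4.npy");m,S,C=model(p)
for f in("p.npy","p1.npy","p2.npy","p3.npy","p4.npy"):
    q=np.load(f);print(q[:3],q[4],model(q)[0]["front_spot"],model(q)[0]["hub"])
# required motion about hub axis, in tool axes
Rt=R.from_rotvec(s["ee_rot"]).as_matrix();ctr=m["hub"]
print("hub in tool, cm",Rt.T@(ctr-s["position"])*100,"axis in tool",Rt.T@C[:,2])
```

```text
17.4 [ 0.61   -0.0582  0.1628] [-4.0777 -2.5993  7.4918] [-0.3706  0.5761  0.0339] [ 0.6163  0.4651 -0.736   1.8582  0.3488  0.7021  0.45  ]
[0.5747 0.0172 0.3329] 0.06324324388242702 [ 0.464  -0.0211  0.1532] [0.5462 0.0074 0.1763]
[0.5739 0.0189 0.3772] 0.06255251378996021 [ 0.4651 -0.0242  0.1525] [0.5459 0.0078 0.1756]
[0.5727 0.0175 0.3751] 0.06814064371629099 [ 0.4638 -0.0254  0.1581] [0.5447 0.0065 0.1812]
[0.5736 0.0172 0.3609] 0.06553234844215083 [ 0.4641 -0.0242  0.1555] [0.5454 0.0066 0.1786]
[0.5748 0.0185 0.3365] 0.06294542246416164 [ 0.4643 -0.0202  0.1529] [0.5464 0.0085 0.176 ]
hub in tool, cm [ 9.0503  0.0324 -2.2118] axis in tool [ 0.0042  0.002  -1.    ]
```

>>> carry_out:
  claw: [6,6,6,6,6,6,6,6,6,6,6,6,6,6,6,6,6,6,6,6]
  delta_pos:
    - [0.03,-0.72,0]
    - [0.03,-0.72,0]
    - [0.03,-0.72,0]
    - [0.03,-0.72,0]
    - [0.03,-0.72,0]
    - [0.03,-0.72,0]
    - [0.03,-0.72,0]
    - [0.03,-0.72,0]
    - [0.03,-0.72,0]
    - [0.03,-0.72,0]
    - [0.03,-0.72,0]
    - [0.03,-0.72,0]
    - [0.03,-0.72,0]
    - [0.03,-0.72,0]
    - [0.03,-0.72,0]
    - [0.03,-0.72,0]
    - [0.03,-0.72,0]
    - [0.03,-0.72,0]
    - [0.03,-0.72,0]
    - [0.03,-0.72,0]
  angular:
    - [0,0,0.08]
    - [0,0,0.08]
    - [0,0,0.08]
    - [0,0,0.08]
    - [0,0,0.08]
    - [0,0,0.08]
    - [0,0,0.08]
    - [0,0,0.08]
    - [0,0,0.08]
    - [0,0,0.08]
    - [0,0,0.08]
    - [0,0,0.08]
    - [0,0,0.08]
    - [0,0,0.08]
    - [0,0,0.08]
    - [0,0,0.08]
    - [0,0,0.08]
    - [0,0,0.08]
    - [0,0,0.08]
    - [0,0,0.08]

```text
clock: 19.4
position: [0.4831, -0.0473, 0.1319]
ee_rot: [-2.932, -1.044, -0.403]
force: [-7.3, -7.2, 5.4]
width: 0.735
gripper_force: 12.0
```

Run:
```python
from h import *
L=["red_lid","hub","front_spot","jar_blue","jar_yellow","stand","carousel","knob_grip"]
s=arm.observe();print(s["clock"],s["position"],s["force"],s["gripper_force"],s["width"],s["joints"])
p0=np.load("p4.npy");p0[3]=.35
ob=observe(["wrist","scene","top"],L,.5);save(ob[7][0],"s4")
p,r=fit(ob,p0);m,S,C=model(p)
print(p,m["red_lid"],m["front_spot"],m["hub"]);np.save("p5.npy",p)
[print(P["shot"],l,c,e) for (P,l,c),e in zip(ob,r)]
T=R.from_rotvec(s["ee_rot"]).as_matrix()
for f in("p1.npy","p3.npy","p4.npy","p5.npy"):
    m,S,C=model(np.load(f));q=C.T@(s["position"]-m["hub"]);print(q,"tool angle from front",np.arctan2(-q[1],-q[0]))
```

```text
19.4 [ 0.4831 -0.0473  0.1319] [-7.2732 -7.2187  5.4012] 11.997381001710892 0.7350762398847949 [ 0.3923  0.2492 -0.3804  2.1919 -0.0098  0.4786 -0.845 ]
[0.5727 0.0187 0.3617 0.3399 0.0632 0.2084] [ 0.4785 -0.049   0.1544] [ 0.4632 -0.0227  0.1531] [0.5445 0.0081 0.1763]
20 red_lid [315.392 269.4  ] [0.1199 0.3549]
20 hub [316.224  87.08 ] [-4.3182  0.7978]
20 front_spot [257.6  262.68] [ 0.6431 -0.7222]
20 jar_blue [206.528 134.6  ] [0.6211 1.8469]
20 stand [308.8 111.8] [0.6967 4.6039]
20 carousel [312.384  99.8  ] [ 1.5813 -1.3929]
21 red_lid [419.904 281.6  ] [-4.3108  0.4998]
21 front_spot [398.912 276.2  ] [-0.1915 -1.5502]
21 jar_blue [425.216 268.4  ] [-44.9298  -3.1575]
21 stand [419.072 287.12 ] [1.8451 0.2618]
21 carousel [425.408 269.2  ] [ 0.6161 -0.9892]
21 knob_grip [347.072 200.4  ] [-0.0882  0.1529]
22 red_lid [440.128 178.08 ] [-0.7053 -1.8744]
22 hub [419.2  151.68] [-0.7559 -1.8343]
22 front_spot [426.88 181.08] [2.5447 1.0545]
22 jar_blue [393.408 179.2  ] [-2.5143 -3.1099]
22 jar_yellow [378.688 141.6  ] [-1.1243 -0.3055]
22 stand [404.928 155.   ] [-2.1579 -1.5273]
22 carousel [405.824 150.6  ] [ 0.5941 -1.7508]
[-0.0874 -0.0281 -0.022 ] tool angle from front 0.31130283378510876
[-0.0868 -0.0284 -0.0253] tool angle from front 0.3159607000664278
[-0.0869 -0.0318 -0.0226] tool angle from front 0.3508448892459289
[-0.0859 -0.03   -0.0231] tool angle from front 0.3364772306601378
```

>>> carry_out:
  claw: [6,6,6,6,6,6,6,6]
  delta_pos:
    - [0.03,-0.72,0]
    - [0.03,-0.72,0]
    - [0.03,-0.72,0]
    - [0.02,-0.54,0]
    - [0.01,-0.27,0]
    - [0,0,0]
    - [0,0,0]
    - [0,0,0]
  angular:
    - [0,0,0.08]
    - [0,0,0.08]
    - [0,0,0.08]
    - [0,0,0.06]
    - [0,0,0.03]
    - [0,0,0]
    - [0,0,0]
    - [0,0,0]

```text
clock: 21.55
position: [0.4687, -0.0213, 0.1305]
ee_rot: [-3.023, -0.545, -0.391]
force: [-6.0, -7.5, 4.2]
width: 0.74
gripper_force: 12.0
```

Run:
```python
from h import *
L=["red_lid","hub","front_spot","jar_yellow","stand","carousel","knob_grip"]
p0=np.load("p5.npy");p0[3]=0
ob=observe(["wrist","scene","top"],L,.5);save(ob[0][0],"w5")
[save(o[0],"s5") for o in ob if o[0]["shot"]==ob[0][0]["shot"]+1]
p,r=fit(ob,p0);m,S,C=model(p)
print(p,m["red_lid"],m["front_spot"])
[print(P["shot"],l,c,e) for (P,l,c),e in zip(ob,r) if l in("red_lid","front_spot","stand")]
for l in("red_lid","front_spot"): print(l,tri([(ray(P,c/[640,400])) for P,k,c in ob if k==l]))
np.save("p6.npy",p);s=arm.observe();print(s["clock"],s["position"],s["force"],s["gripper_force"])
for f in("p1.npy","p2.npy","p3.npy","p4.npy","p5.npy","p6.npy"):
    m,S,C=model(np.load(f));q=C.T@(s["position"]-m["hub"]);print("tool angle from front",np.arctan2(-q[1],-q[0]),np.hypot(*q[:2]))
a=cv2.imread("pics/s5.png")[150:380,300:560];b=cv2.imread("pics/w5.png")
cv2.imwrite("pics/c5.png",np.hstack([cv2.resize(a,(400,354))[:300],cv2.resize(b,(400,250))[:300] if 0 else cv2.copyMakeBorder(cv2.resize(b,(400,250)),0,50,0,0,cv2.BORDER_CONSTANT)]))
```

```text
[0.5726 0.02   0.3595 0.033  0.0634 0.2084] [ 0.4642 -0.024   0.1534] [ 0.4631 -0.0212  0.1534]
23 red_lid [316.928 272.4  ] [-0.2214 -1.7024]
23 front_spot [311.296 269.2  ] [-0.1898  1.5895]
23 stand [313.984 115.6  ] [-0.4122  2.1425]
24 red_lid [404.416 274.52 ] [-4.7716  0.3642]
24 front_spot [396.992 272.88 ] [1.1753 1.081 ]
24 stand [418.688 285.2  ] [1.8484 1.75  ]
25 red_lid [430.272 185.   ] [-0.3524 -3.2483]
25 front_spot [428.608 182.2  ] [ 0.2667 -0.0276]
25 stand [405.12 155.68] [-2.7673 -2.1928]
red_lid (array([ 0.4629, -0.026 ,  0.1557]), [np.float64(0.0020767483632529436), np.float64(0.007576153557536886), np.float64(0.007756516267811668)])
front_spot (array([ 0.463 , -0.0201,  0.1541]), [np.float64(0.0013727406673687687), np.float64(0.0014652218030464853), np.float64(0.00028660192142900925)])
22.75 [ 0.4687 -0.0214  0.1305] [-5.2911 -7.0529  3.4826] 12.000293880701065
tool angle from front -0.01390048476289748 0.09140224444259698
tool angle from front -0.020753016853925905 0.09128035936502148
tool angle from front -0.010394994275439294 0.0912672476517413
tool angle from front 0.028327778335331004 0.09214023629678979
tool angle from front 0.00804449359823321 0.09037184958930848
tool angle from front 0.023713311813534487 0.09085094501341871
```

View pics/c5.png

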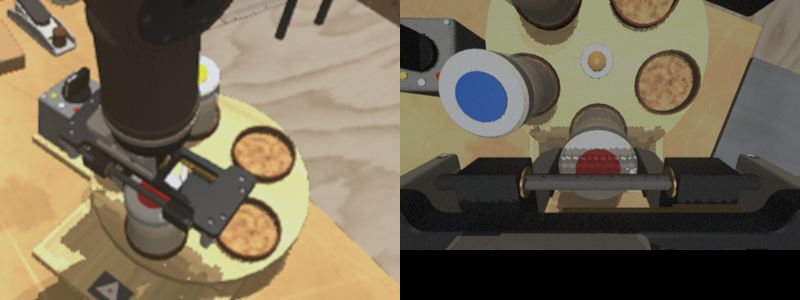

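The scene crop shows the red jar gripped at the front, in line with the arrow plate at (110,290). In the wrist view the red lid is centred between the fingers at (597,160). The measured offset is about 3 to 6 mm and the grip is 12 N, so I hand it in.

```bash
python3 -c "
from cell import arm
print(arm.sign_off())"
```

```text
the job is handed in; nothing more can be done
None
```

I turned the brake knob to white, then brought the red-taped jar to the front, about 3–6 mm from the front spot by camera (limit 14 mm). The gripper is holding it there at 12 N, and I handed the job in at about 23 s; no verdict came back.

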